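# Snap the meat samples shut and flip open the next vial

### The arm

A 6-joint arm with a two-finger parallel gripper is mounted at the origin on the work surface. World frame = base frame: x ahead of the robot, y to its left, z up, the work surface at z = 0. Lengths are in mm, angles in rad, forces in N, time in s.
With the tool pointing down it reaches from about 400 to 925 mm from the base axis. Payload 3.4 kg.
Tool frame: the origin (TCP) lies midway between the tips of the shut fingers; the grasp point (between the pads) lies 19 mm behind it; z points along the fingers, y is the line along which they close (so a half turn about z gives the same grasp; the last joint's range is limited). The gripper opens to 85 mm and grips with 20 to 120 N. Pads are 22 mm wide; open, the fingers measure 114 mm over their backs; the gripper's body (76 mm by 85 mm) begins 54 mm behind the grasp point. The pads swing forward as they close: fully open they stand 13 mm farther back than shut.
Start: joints at [1.179, 0.307, 1.506, -0, 1.328, -0.073], TCP at [180.244, 546.025, 231.305] pointing down, gripper open.
Joint ranges: [-3.12, 3.12], [-1.05, 2.28], [0.14, 2.33], [-1.42, 4.57], [0.1, 2.73], [-2.68, 2.68]. Speed limits (rad/s): [2.57, 2.57, 3.14, 3.14, 3.14, 3.14].

### API

Orientations are given as a 3x3 rotation matrix whose columns are the frame's x, y, z axes.
In Python, from rig import * gives the robot as it stands.
- The arm moves only by the tool send_rows, never from a script. Its argument "targets" is one flat list of numbers, 5 for each row, row after row: the shift along the tool's x, y, z in m, then the turn about the tool's z in rad, then the closure, from 0 (fully open) to 1 (shut). In form: [dx, dy, dz, twist, claw, dx, dy, dz, twist, claw, ...]. A call has 1 to 8 rows; each row is the pose to reach, as a shift and turn from the pose commanded when the call began, along the tool's axes at that moment; what a row does not reach only later rows make up. A row lasts 1/10 s, in which the tool goes at most 50 mm and 8.59 degrees, less where a joint would pass 70% of its speed; a pose out of reach is approached as far as the arm can. A call with a gripper value outside its range is refused whole. The fingers move at their own pace and stop on an object; "grip_force" is the grip in N (left out, the last holds). Time passes only in rows, so rows that repeat a pose let the fingers close. It gives the time, the measured TCP pose, the force, the opening and the grip force at its end, in the units of the state.
- read_state(): the state, without advancing time (a new reading comes with each control period).
- capture(name): name is "scene" or "side" or "wrist"; returns the picture (480x640x3 uint8, blue, green, red); there is no depth.
- get_calibration(name): a dict with "mtx" (3x3 intrinsics, pixels), "distortion" ([k1, k2, p1, p2, k3] as OpenCV has them; the pictures are not rectified), "R" (3x3) and "t" (3): a world point X has camera coordinates R X + t; the wrist camera has in their place "mount" (4x4, takes a point from camera to tool coordinates, whose origin is the TCP and whose axes are the flange's). Camera axes: x right, y down, z forward; pixel columns grow to the right and rows downward; lengths in mm; the calibration is good to about 2 mm. A picture is of the moment at which its call begins: read the wrist's pose just before it. get_calibration takes no time and is no camera call.
- close_job(): hands the job in; it is judged then, once.
The state is a dict: "time_s": time; "joints": joint angles; "qvel": joint speeds; "effort": joint torques, N m; "position": TCP position; "ee_rot": TCP orientation; "ft_force": force on the tool from outside, world axes, zero at the start; "ft_torque": the same for the moment, N m; "width": finger opening in mm; "grasp_force": force on a finger pad.
Only numpy, scipy, OpenCV 4.12 (cv2) and the standard library are available. Lean on these libraries where they do the work, as an engineer would, in place of code of your own. Each camera call takes 0.05 s, during which the arm holds its last target. There are 200 camera calls.

### The job

Close off the mince samples in the rack: press the cap of every short vial down until it snaps home; one stands wide open, one is down but has not clicked, and one should be shut already. Then flip the tall vial's cap open for the next sample and leave it leaning back past upright, with the short ones still snapped shut. Press and pull gently, no harder than the snaps need, without squeezing the short vials, and leave everything else on the bench where it is.

Things in the scene. Friction and masses are not known exactly. Their poses are not given: they have to be found in the camera images.
- rack: stainless sheet rack, 70 mm deep (x) by 340 mm long (y), fixed to the bench; its pierced top is 43 mm above the table, four wells along its y axis at -120, -40, 40 and 120 mm. Origin: centre of its underside. Long side to the robot, give or take 0.3 rad; one vial per well, in any order, all tabs on the robot's side, each turned up to 0.2 rad from the rack
- tall: the tall hinged-cap sample vial, clear body 42 mm in diameter under a 48 mm white collar, standing in a well of the rack; its rim is 96 mm above its origin (centre of its underside, 8 mm over the table). Its x axis points from the thumb tab to the hinge, z up. The only tall vial, clean and empty; shut at the start
- short_a: a short hinged-cap sample vial, clear body 42 mm in diameter under a 48 mm white collar, standing in a well of the rack; its rim is 66 mm above its origin (centre of its underside, 8 mm over the table). Its x axis points from the thumb tab to the hinge, z up. Its cap stands wide open at the start (1.6 to 2.2 rad)
- short_b: a short hinged-cap sample vial, clear body 42 mm in diameter under a 48 mm white collar, standing in a well of the rack; its rim is 66 mm above its origin (centre of its underside, 8 mm over the table). Its x axis points from the thumb tab to the hinge, z up. At the start its cap is down but not snapped: it only rests on the bead
- short_c: a short hinged-cap sample vial, clear body 42 mm in diameter under a 48 mm white collar, standing in a well of the rack; its rim is 66 mm above its origin (centre of its underside, 8 mm over the table). Its x axis points from the thumb tab to the hinge, z up. Properly shut at the start
- tall_hinge (a point): the middle of the tall vial's hinge line, at rim height, 26 mm behind the vial's axis; fixed to the vial, so its axes are the vial's: x from the tab to the hinge, y along the hinge line, z up. The shut cap, 48 mm across, lies from this height to 6 mm above it
- tall_tab (a point): centre of the free part of the tall vial's thumb tab (the tab is 16 mm wide along y, 4 mm thick, flush with the cap's top, and sticks out 17 mm in front of the round cap); 58.5 mm from the hinge line and, when shut, 4 mm above it. Turns with the cap; with the cap shut its axes are the vial's
- short_a_hinge (a point): the middle of the short a vial's hinge line, at rim height, 26 mm behind the vial's axis; fixed to the vial, so its axes are the vial's: x from the tab to the hinge, y along the hinge line, z up. The shut cap, 48 mm across, lies from this height to 6 mm above it
- short_a_tab (a point): centre of the free part of the short a vial's thumb tab (the tab is 16 mm wide along y, 4 mm thick, flush with the cap's top, and sticks out 17 mm in front of the round cap); 58.5 mm from the hinge line and, when shut, 4 mm above it. Turns with the cap; with the cap shut its axes are the vial's
- short_b_hinge (a point): the middle of the short b vial's hinge line, at rim height, 26 mm behind the vial's axis; fixed to the vial, so its axes are the vial's: x from the tab to the hinge, y along the hinge line, z up. The shut cap, 48 mm across, lies from this height to 6 mm above it
- short_b_tab (a point): centre of the free part of the short b vial's thumb tab (the tab is 16 mm wide along y, 4 mm thick, flush with the cap's top, and sticks out 17 mm in front of the round cap); 58.5 mm from the hinge line and, when shut, 4 mm above it. Turns with the cap; with the cap shut its axes are the vial's
- short_c_hinge (a point): the middle of the short c vial's hinge line, at rim height, 26 mm behind the vial's axis; fixed to the vial, so its axes are the vial's: x from the tab to the hinge, y along the hinge line, z up. The shut cap, 48 mm across, lies from this height to 6 mm above it
- short_c_tab (a point): centre of the free part of the short c vial's thumb tab (the tab is 16 mm wide along y, 4 mm thick, flush with the cap's top, and sticks out 17 mm in front of the round cap); 58.5 mm from the hinge line and, when shut, 4 mm above it. Turns with the cap; with the cap shut its axes are the vial's
- cap_tall (a joint): angle of the tall vial's cap, rad: 0 = shut and snapped, 1.57 = upright, stops at 2.4 leaning back. The hinge holds the cap wherever it is left, yet turns under 0.3 N at the tab. The last 0.1 rad are the snap: a catch under the tab rides over a bead on the collar, needing about 8 N down on the tab to shut (more if pressed nearer the hinge), 10 N up to open. A cap resting on the bead reads about 0.1 or more
- cap_a (a joint): the cap of short_a, just like cap_tall: 0 = shut and snapped, 1.57 = upright, 2.4 = leaning right back; same stiff hinge, same 8 N snap in the last 0.1 rad (5 mm at the tab)
- cap_b (a joint): the cap of short_b, just like cap_tall: 0 = shut and snapped, 1.57 = upright, 2.4 = leaning right back; same stiff hinge, same 8 N snap in the last 0.1 rad (5 mm at the tab)
- cap_c (a joint): the cap of short_c, just like cap_tall: 0 = shut and snapped, 1.57 = upright, 2.4 = leaning right back; same stiff hinge, same 8 N snap in the last 0.1 rad (5 mm at the tab)
- spoon: bystander: steel spoon, 190 mm long, lying in front of the rack; 15 mm high; origin under its centre
- mincer_plate: bystander: pierced steel mincer disc, 70 mm across, 10 mm thick, lying by one end of the rack; origin under its centre
- mincer_knife: bystander: four-armed steel mincer knife, 60 mm across, 12 mm high, lying by the other end of the rack; origin under its centre
- thermometer: bystander: white probe thermometer lying flat, 180 mm long, 16 mm high; origin under its centre
- pusher: bystander: white plastic mincer pusher standing on end, 68 mm across, 205 mm tall; origin under its centre
- dish: bystander: small steel dish, 96 mm across, 35 mm high; origin under its centre
- seasoning: bystander: glass jar with a steel cap, 60 mm across, 100 mm tall; origin under its centre

How it is judged:
By the outcome, as a careful person would: the job done as asked, in the order asked, and still so for the second after the job is handed in, with the robot touching nothing.
It also fails if it takes over 67 s, if anything falls off the work surface, if the arm or the gripper's body presses on something with over 40 N, if the wrist force passes 120 N, or if a joint passes its speed limit or range.

## Working session

There is one attempt and no reset: what is moved stays moved. The work goes in short steps, Python scripts to look and compute and a tool call to move; the robot and the scene stay as the last step left them, time stands still between calls to the robot, and variables do not carry over. Pictures are saved under pics/ and viewed, at most 10 in all, crops included, and the job is handed in when it is done.

Besides the shell and the picture viewer there is one more tool, called after ">>>" in YAML: its name, and indented under it one key for each argument. send_rows: Moves the arm, as the interface text tells. Its arguments: {"type":"object","properties":{"targets":{"type":"array","items":{"type":"number"}},"grip_force":{"type":"number"}},"required":["targets"]}

```bash
ls; mkdir -p pics; python3 - <<'E'
from rig import *
import cv2,numpy as np
np.set_printoptions(precision=4,suppress=True)
s=read_state();print(s)
for n in("scene","side","wrist"):
    c=get_calibration(n);print(n,c)
    cv2.imwrite(f"pics/{n}0.png",capture(n))
E
```

```text
pics
{'time_s': 0.0, 'joints': array([ 1.1785,  0.3076,  1.5077, -0.    ,  1.3284, -0.0735]), 'qvel': array([-0.0001,  0.001 , -0.0014, -0.0007, -0.0002, -0.0012]), 'effort': array([ -0.0009, -45.7555, -25.1917,  -0.0004,   0.0135,   0.    ]), 'position': array([179.9838, 545.3707, 230.3963]), 'ee_rot': array([[-0.9496,  0.3134, -0.0007],
       [ 0.3134,  0.9496, -0.0019],
       [ 0.0001, -0.002 , -1.    ]]), 'ft_force': array([-0.2776, -0.2382,  0.5037]), 'ft_torque': array([ 0.0361,  0.0254, -0.0013]), 'grasp_force': 0.0, 'width': 85.44708935873017}
scene {'mtx': array([[546.3147,   0.    , 330.4925],
       [  0.    , 546.3147, 238.1691],
       [  0.    ,   0.    ,   1.    ]]), 'distortion': array([-0.0387,  0.    ,  0.    ,  0.    ,  0.    ]), 'R': array([[-0.669 ,  0.7433,  0.0059],
       [ 0.6086,  0.5523, -0.5697],
       [-0.4267, -0.3775, -0.8219]]), 't': array([ 345.3264, -230.9213, 1586.6829])}
side {'mtx': array([[480.9308,   0.    , 327.4556],
       [  0.    , 480.9308, 239.0498],
       [  0.    ,   0.    ,   1.    ]]), 'distortion': array([-0.0691,  0.    ,  0.    ,  0.    ,  0.    ]), 'R': array([[ 0.7201, -0.6938,  0.0079],
       [-0.472 , -0.4982, -0.7274],
       [ 0.5086,  0.5201, -0.6862]]), 't': array([-386.1192,  283.1829,  984.8305])}
wrist {'mtx': array([[359.8873,   0.    , 321.6819],
       [  0.    , 359.8873, 240.0396],
       [  0.    ,   0.    ,   1.    ]]), 'distortion': array([-0.0182,  0.    ,  0.    ,  0.    ,  0.    ]), 'mount': array([[   0.0012,   -0.954 ,   -0.2999,   75.218 ],
       [   1.    ,    0.0013,   -0.0001,   -0.6447],
       [   0.0004,   -0.2999,    0.954 , -142.7224],
       [   0.    ,    0.    ,    0.    ,    1.    ]])}
```

View pics/scene0.png

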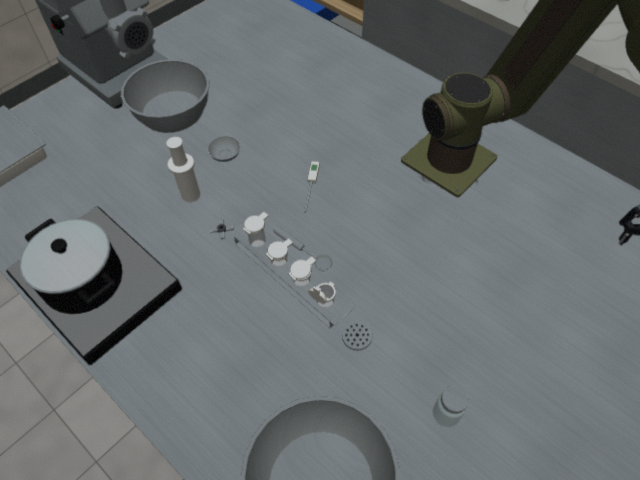

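View pics/side0.png

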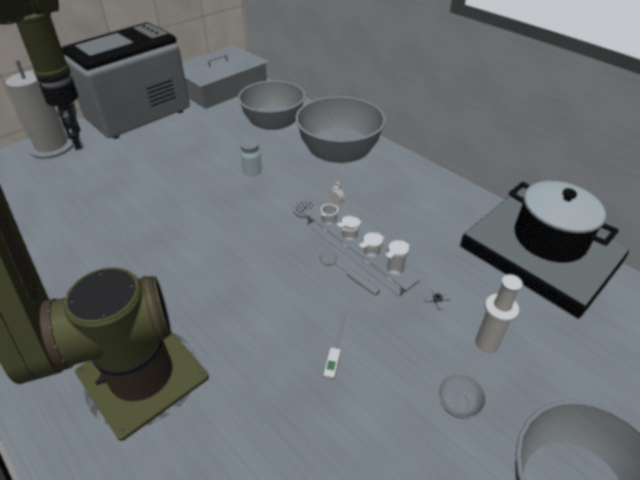

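The scene view shows the tall vial at (254,222), two closed shorts at (278,251) and (301,269), and the open one at (325,292). The side view has them at (398,248), (373,241), (350,225) and (329,211). The spoon is in front of the rack, the mincer plate by the open vial and the knife by the tall one.

```bash
cat > h.py <<'E'
from rig import *
import cv2,numpy as np
np.set_printoptions(precision=1,suppress=True)
def ray(n,uv,s=None):
    c=get_calibration(n)
    p=cv2.undistortPoints(np.array([[uv]],float),c["mtx"],c["distortion"])[0,0]
    d=np.array([p[0],p[1],1.])
    if n=="wrist":
        M=c["mount"]; R=s["ee_rot"]@M[:3,:3]; o=s["position"]+s["ee_rot"]@M[:3,3]
        d=R@d
    else:
        o=-c["R"].T@c["t"]; d=c["R"].T@d
    return o,d/np.linalg.norm(d)
def atz(n,uv,z,s=None):
    o,d=ray(n,uv,s); return o+d*(z-o[2])/d[2]
def tri(*r):
    A=sum(np.eye(3)-np.outer(d,d) for o,d in r); b=sum((np.eye(3)-np.outer(d,d))@o for o,d in r)
    return np.linalg.solve(A,b)
def proj(n,X,s=None):
    c=get_calibration(n); X=np.atleast_2d(X)
    if n=="wrist":
        M=c["mount"]; R=s["ee_rot"]@M[:3,:3]; o=s["position"]+s["ee_rot"]@M[:3,3]; R=R.T; t=-R@o
    else: R,t=c["R"],c["t"]
    return cv2.projectPoints(X,cv2.Rodrigues(R)[0],t,c["mtx"],c["distortion"])[0][:,0]
E
python3 - <<'E'
from h import *
for n,a,b,z in(("tall",(254,223),(399,247),110),("s1",(277,252),(373,241),80),("s2",(300,271),(350,225),80),("open",(326,291),(329,211),74)):
    print(n,tri(ray("scene",a),ray("side",b)),atz("scene",a,z),atz("side",b,z))
for a,b in(((236,239),(408,290)),((332,325),(308,220))): print(tri(ray("scene",a),ray("side",b)))
# upscaled crops
a=cv2.resize(cv2.imread("pics/scene0.png")[195:345,205:380],None,fx=4,fy=4,interpolation=3)
cv2.imwrite("pics/c1.png",a[:600])
E
```

```text
tall [ 588.1 -184.2  108.5] [ 588.8 -183.3  110. ] [ 586.7 -185.   110. ]
s1 [ 592.9 -103.6   69. ] [598.1 -98.7  80. ] [ 583.  -110.2   80. ]
s2 [594.1 -24.6  69.9] [599.4 -21.4  80. ] [584.3 -30.9  80. ]
open [593.5  54.8  68.4] [595.6  57.1  74. ] [589.   49.9  74. ]
[ 598.1 -239.    -4.1]
[602.9 114.4  -7.6]
```

View pics/c1.png

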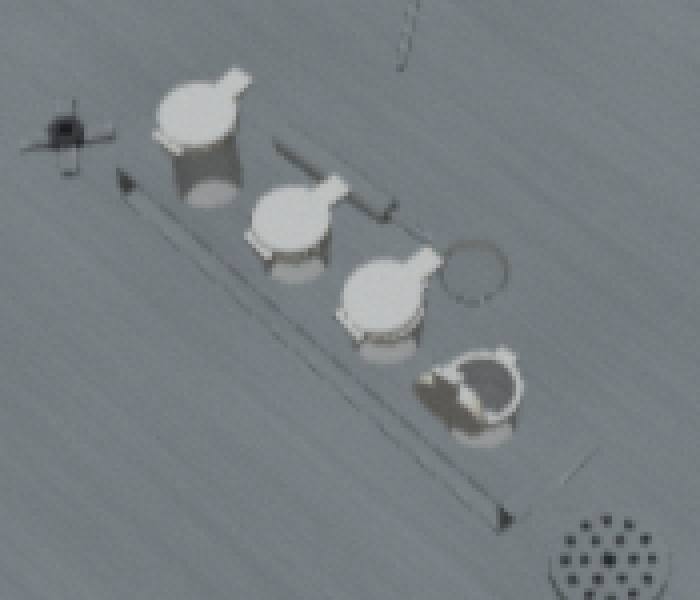

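>>> send_rows:
  targets: [-0.5615, -0.457, 0, -0.319, 1, -0.5615, -0.457, 0, -0.319, 1, -0.5615, -0.457, 0, -0.319, 1, -0.5615, -0.457, 0, -0.319, 1, -0.5615, -0.457, 0, -0.319, 1, -0.5615, -0.457, 0, -0.319, 1, -0.5615, -0.457, 0, -0.319, 1, -0.5615, -0.457, 0, -0.319, 1]
  grip_force: 20

```text
time_s: 0.95
position: [394.2, 210.5, 231.4]
ee_rot: [[-1.0, -0.0, 0.0], [-0.0, 1.0, 0.0], [-0.0, 0.0, -1.0]]
ft_force: [1.0, 1.2, 0.4]
width: 0.1
grasp_force: 0.0
```

>>> send_rows:
  targets: [-0.175, -0.275, 0, 0, 1, -0.175, -0.275, 0, 0, 1, -0.175, -0.275, 0, 0, 1, -0.175, -0.275, 0, 0, 1, -0.175, -0.275, 0, 0, 1, -0.175, -0.275, 0, 0, 1, -0.175, -0.275, 0, 0, 1, -0.175, -0.275, 0, 0, 1]

```text
time_s: 1.75
position: [570.9, -66.2, 230.6]
ee_rot: [[-1.0, 0.004, 0.001], [0.004, 1.0, -0.001], [-0.001, -0.001, -1.0]]
ft_force: [-0.5, 0.5, -0.1]
width: -0.1
grasp_force: 0.0
```

```bash
python3 - <<'E'
from h import *
import pickle
s=read_state();print(s["position"],s["ee_rot"],s["ft_force"])
i=capture("wrist");cv2.imwrite("pics/w1.png",i);pickle.dump(s,open("w1.pkl","wb"))
E
```

```text
[570.9 -66.2 230.6] [[-1.  0.  0.]
 [ 0.  1. -0.]
 [-0. -0. -1.]] [-0.5  0.5 -0.1]
```

View pics/w1.png

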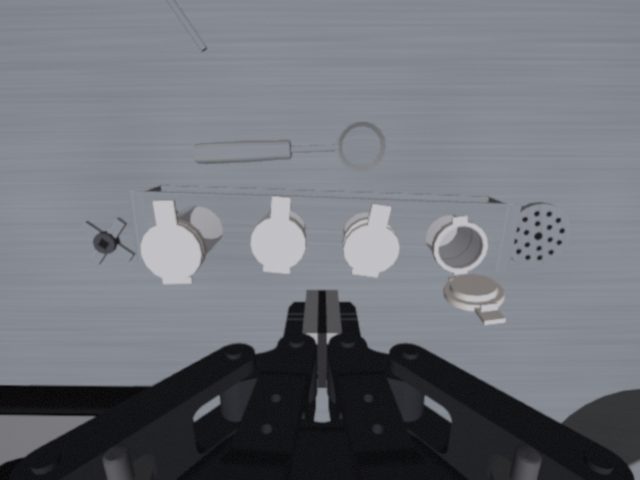

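```bash
python3 - <<'E'
from h import *
import pickle
s=pickle.load(open("w1.pkl","rb"))
for n,z,L in(("tall",110,[(171,249),(164,212),(177,280)]),("s1",80,[(278,242),(281,208),(276,269)]),("s2",80,[(371,249),(379,217),(366,273)]),("open",74,[(460,245),(460,220)])):
    P=[atz("wrist",p,z,s) for p in L]
    d=P[0]-P[1]
    print(n,*P,"dist",np.linalg.norm(d),"yaw %.3f"%np.arctan2(d[1],d[0]))
# open cap: tab centre along hinge plane
P=atz("wrist",(460,245),74,s)
for yaw in(0,-.1,.1):
  e=np.array([np.cos(yaw),np.sin(yaw),0])
  for th in(1.6,1.8,2.0,2.2):
    r=58.5
    X=P+26*e+np.array([*( -np.cos(th)*r*e[:2]),r*np.sin(th)])+4*np.array([*(np.sin(th)*e[:2]),np.cos(th)])
    print(yaw,th,X,proj("wrist",X,s)[0])
o,d=ray("wrist",(278,242),s);print(o)
E
```

```text
tall [ 585.3 -184.5  110. ] [ 555.9 -186.   110. ] [ 611.5 -183.1  110. ] dist 29.446446837100215 yaw 0.052
s1 [ 589.4 -105.    80. ] [ 559.7 -101.3   80. ] [ 614.3 -107.7   80. ] dist 29.914533676670242 yaw -0.122
s2 [595.9 -25.1  80. ] [567.6 -19.5  80. ] [618.2 -28.7  80. ] dist 28.867664113088527 yaw -0.196
open [594.4  53.7  74. ] [571.8  51.2  74. ] dist 22.749303878926764 yaw 0.112
0 1.6 [626.1  53.7 132.4] [483.4 309.5]
0 1.8 [637.6  53.7 130.1] [480.1 321.5]
0 2.0 [648.4  53.7 125.5] [475.9 330.7]
0 2.2 [658.1  53.7 118.9] [471.1 336.7]
-0.1 1.6 [625.9  50.6 132.4] [479.2 309.4]
-0.1 1.8 [637.4  49.4 130.1] [474.6 321.3]
-0.1 2.0 [648.1  48.4 125.5] [469.1 330.4]
-0.1 2.2 [657.7  47.4 118.9] [463.4 336.4]
0.1 1.6 [625.9  56.9 132.4] [487.6 309.3]
0.1 1.8 [637.4  58.1 130.1] [485.7 321.2]
0.1 2.0 [648.1  59.1 125.5] [482.8 330.3]
0.1 2.2 [657.7  60.1 118.9] [478.9 336.3]
[495.3 -66.7 373.3]
```

The wrist view, with image up pointing towards the robot, shows four vials:

| Vial | Cap or rim centre (px) |
|---|---|
| Tall | (171,249) |
| First closed short | (278,242) |
| Second closed short | (371,249) |
| Open short | (460,245), cap leaning back with its tab at (491,315), about 1.7 rad |

Measured spacings of 80 mm and tab distances of about 30 mm match the given sizes. I'll go behind the open cap first.

>>> send_rows:
  targets: [-0.109, 0.124, 0.02, 0, 1, -0.109, 0.124, 0.02, 0, 1, -0.109, 0.124, 0.02, 0, 1, -0.109, 0.124, 0.02, 0, 1, -0.109, 0.124, 0.065, 0, 1, -0.109, 0.124, 0.115, 0, 1, -0.109, 0.124, 0.115, 0, 1]

```text
time_s: 2.5
position: [670.2, 62.4, 108.9]
ee_rot: [[-1.0, -0.002, -0.017], [-0.002, 1.0, -0.0], [0.017, -0.0, -1.0]]
ft_force: [-2.0, -0.3, -0.6]
width: 0.1
grasp_force: 0.0
```

```bash
python3 - <<'E'
from h import *
import pickle
s=read_state();print(s["position"],s["ft_force"])
a=capture("wrist");b=capture("side")[150:300,260:435]
b=cv2.resize(b,None,fx=3.2,fy=3.2,interpolation=3)
cv2.imwrite("pics/w2.png",np.hstack([cv2.resize(a[:,200:640],None,fx=.5,fy=.5),b[:240,:]]))
E
```

```text
[670.2  62.4 108.9] [-2.  -0.3 -0.6]
```

View pics/w2.png

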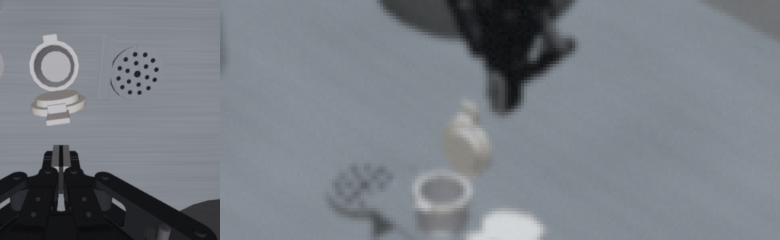

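The finger is clear behind the open cap, with the cap between it and the vial, so the sweep can go ahead.

>>> send_rows:
  targets: [0.03, 0, -0.002, 0, 1, 0.045, 0, -0.004, 0, 1, 0.06, -0.001, -0.001, 0, 1, 0.077, -0.002, 0.005, 0, 1, 0.089, -0.003, 0.014, 0, 1, 0.1, -0.005, 0.022, 0, 1, 0.113, -0.007, 0.025, 0, 1, 0.113, -0.007, 0.025, 0, 1]

```text
time_s: 3.4
position: [564.5, 54.2, 94.3]
ee_rot: [[-1.0, 0.0, 0.003], [0.0, 1.0, 0.0], [-0.003, 0.0, -1.0]]
ft_force: [0.4, 0.4, 0.1]
width: -0.6
grasp_force: 0.0
```

```bash
python3 - <<'E'
from h import *
import pickle
s=read_state();print(s["position"],s["ft_force"],s["ft_torque"]*1000)
a=capture("wrist");b=capture("side")[150:300,260:435]
b=cv2.resize(b,None,fx=3.2,fy=3.2,interpolation=3)
cv2.imwrite("pics/w3.png",np.hstack([cv2.resize(a[:,100:540],None,fx=.55,fy=.55)[:240],b[:240,:]]))
E
```

```text
[564.5  54.2  94.3] [0.4 0.4 0.1] [32.3 19.7 -4. ]
```

View pics/w3.png

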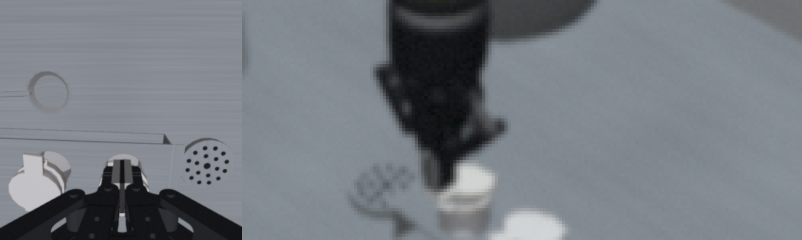

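The cap has swung over and the finger is above its tab. Now to press gently.

>>> send_rows:
  targets: [0, -0.001, 0.002, 0, 1, 0, -0.001, 0.003, 0, 1, 0, -0.001, 0.004, 0, 1, 0, -0.001, 0.005, 0, 1, 0, -0.001, 0.005, 0, 1]

```text
time_s: 4.0
position: [564.7, 53.5, 85.9]
ee_rot: [[-1.0, -0.0, -0.001], [-0.0, 1.0, -0.0], [0.001, -0.0, -1.0]]
ft_force: [0.1, -0.5, 0.0]
width: 0.1
grasp_force: 0.0
```

>>> send_rows:
  targets: [0, -0.002, 0.001, 0, 1, 0, -0.002, 0.002, 0, 1, 0, -0.002, 0.003, 0, 1, 0, -0.002, 0.003, 0, 1]

```text
time_s: 4.4
position: [564.7, 51.5, 83.4]
ee_rot: [[-1.0, -0.0, 0.0], [-0.0, 1.0, 0.0], [-0.0, 0.0, -1.0]]
ft_force: [-0.6, 1.4, 2.2]
width: -0.0
grasp_force: 0.7
```

Contact starts at z = 83.4, about the height of the bead.

>>> send_rows:
  targets: [0, 0, 0.001, 0, 1, 0, 0, 0.002, 0, 1, 0, 0, 0.002, 0, 1]

```text
time_s: 4.7
position: [564.5, 51.2, 80.9]
ee_rot: [[-1.0, -0.0, -0.001], [-0.0, 1.0, -0.0], [0.001, -0.0, -1.0]]
ft_force: [0.3, -0.0, 0.6]
width: 0.0
grasp_force: 0.0
```

>>> send_rows:
  targets: [0, 0, 0.001, 0, 1, 0, 0, 0.001, 0, 1]

```text
time_s: 4.9
position: [564.7, 51.3, 80.1]
ee_rot: [[-1.0, -0.0, -0.0], [-0.0, 1.0, -0.0], [0.0, -0.0, -1.0]]
ft_force: [-0.8, 0.7, 1.3]
width: 0.0
grasp_force: 0.0
```

>>> send_rows:
  targets: [0, 0, 0.001, 0, 1, 0, 0, 0.001, 0, 1, 0, 0, 0.001, 0, 1]

```text
time_s: 5.2
position: [564.8, 51.3, 79.9]
ee_rot: [[-1.0, -0.0, 0.0], [-0.0, 1.0, -0.0], [-0.0, -0.0, -1.0]]
ft_force: [-2.4, -0.6, 5.6]
width: -0.2
grasp_force: 2.7
```

>>> send_rows:
  targets: [0, 0, 0.0006, 0, 1, 0, 0, 0.0006, 0, 1, 0, 0, 0.0006, 0, 1]

```text
time_s: 5.5
position: [564.7, 51.3, 79.8]
ee_rot: [[-1.0, -0.0, 0.001], [-0.0, 1.0, -0.0], [-0.001, -0.0, -1.0]]
ft_force: [-2.6, -1.0, 8.8]
width: 0.0
grasp_force: 4.5
```

Stalled at 79.8 with about 9 N, so it has snapped. On to the second short, with its tab at (567,-19.5).

>>> send_rows:
  targets: [0, 0, -0.025, 0, 1, 0, -0.035, -0.025, 0, 1, -0.002, -0.071, -0.025, 0, 1, -0.002, -0.071, -0.02, 0, 1, -0.002, -0.071, -0.012, 0, 1, -0.002, -0.071, -0.01, 0, 1, -0.002, -0.071, -0.009, 0, 1]

```text
time_s: 6.2
position: [565.9, -18.6, 86.8]
ee_rot: [[-1.0, -0.001, -0.002], [-0.001, 1.0, 0.0], [0.002, 0.0, -1.0]]
ft_force: [0.7, -0.1, 0.5]
width: -0.1
grasp_force: 0.1
```

>>> send_rows:
  targets: [0, 0, 0.001, 0, 1, 0, 0, 0.002, 0, 1, 0, 0, 0.002, 0, 1]

```text
time_s: 6.5
position: [566.8, -19.1, 85.7]
ee_rot: [[-1.0, -0.001, 0.0], [-0.001, 1.0, 0.0], [-0.0, 0.0, -1.0]]
ft_force: [-0.1, -0.5, 0.6]
width: 0.2
grasp_force: 0.0
```

>>> send_rows:
  targets: [0, 0, 0.001, 0, 1, 0, 0, 0.002, 0, 1, 0, 0, 0.002, 0, 1]

```text
time_s: 6.8
position: [566.8, -19.3, 84.5]
ee_rot: [[-1.0, -0.0, 0.0], [-0.0, 1.0, 0.0], [-0.0, 0.0, -1.0]]
ft_force: [-1.6, 1.0, 5.4]
width: 0.2
grasp_force: 2.7
```

>>> send_rows:
  targets: [0, 0, 0.001, 0, 1, 0, 0, 0.001, 0, 1]

```text
time_s: 7.0
position: [566.5, -19.3, 83.1]
ee_rot: [[-1.0, -0.0, 0.0], [-0.0, 1.0, 0.0], [-0.0, 0.0, -1.0]]
ft_force: [-1.8, 0.6, 2.1]
width: -0.2
grasp_force: 1.3
```

>>> send_rows:
  targets: [0, 0, 0.001, 0, 1, 0, 0, 0.001, 0, 1]

```text
time_s: 7.2
position: [566.8, -19.7, 81.5]
ee_rot: [[-1.0, -0.0, 0.0], [-0.0, 1.0, -0.0], [-0.0, -0.0, -1.0]]
ft_force: [0.9, 0.4, 0.5]
width: 0.2
grasp_force: 0.0
```

>>> send_rows:
  targets: [0, 0, 0.001, 0, 1, 0, 0, 0.002, 0, 1, 0, 0, 0.002, 0, 1]

```text
time_s: 7.5
position: [566.9, -19.7, 80.0]
ee_rot: [[-1.0, -0.0, 0.0], [-0.0, 1.0, -0.0], [-0.0, -0.0, -1.0]]
ft_force: [-1.3, 0.0, 3.1]
width: 0.1
grasp_force: 1.7
```

>>> send_rows:
  targets: [0, 0, 0.001, 0, 1, 0, 0, 0.0015, 0, 1, 0, 0, 0.0015, 0, 1]

```text
time_s: 7.8
position: [566.9, -19.7, 79.8]
ee_rot: [[-1.0, -0.0, 0.001], [-0.0, 1.0, -0.0], [-0.001, -0.0, -1.0]]
ft_force: [-3.4, 0.6, 12.4]
width: 0.0
grasp_force: 6.2
```

Snapped: the force dropped, then it stopped firmly at 79.8. Next is the third short, tab at (560,-101).

>>> send_rows:
  targets: [0, 0, -0.025, 0, 1, 0, -0.04, -0.025, 0, 1, 0.007, -0.082, -0.025, 0, 1, 0.007, -0.082, -0.02, 0, 1, 0.007, -0.082, -0.012, 0, 1, 0.007, -0.082, -0.009, 0, 1, 0.007, -0.082, -0.007, 0, 1]

```text
time_s: 8.5
position: [559.2, -100.4, 84.2]
ee_rot: [[-1.0, -0.001, -0.002], [-0.001, 1.0, 0.001], [0.002, 0.001, -1.0]]
ft_force: [0.3, -0.7, -0.2]
width: 0.2
grasp_force: 0.0
```

>>> send_rows:
  targets: [0, 0, 0.001, 0, 1, 0, 0, 0.002, 0, 1, 0, 0, 0.003, 0, 1, 0, 0, 0.003, 0, 1]

```text
time_s: 8.9
position: [559.8, -101.3, 82.2]
ee_rot: [[-1.0, -0.001, 0.0], [-0.001, 1.0, -0.0], [-0.0, -0.0, -1.0]]
ft_force: [0.0, 0.8, -0.2]
width: 0.0
grasp_force: 0.0
```

>>> send_rows:
  targets: [0, 0, 0.001, 0, 1, 0, 0, 0.002, 0, 1, 0, 0, 0.002, 0, 1]

```text
time_s: 9.2
position: [559.6, -101.6, 80.1]
ee_rot: [[-1.0, -0.0, -0.0], [-0.0, 1.0, 0.0], [0.0, 0.0, -1.0]]
ft_force: [-0.6, -0.4, 0.2]
width: -0.1
grasp_force: 0.0
```

>>> send_rows:
  targets: [0, 0, 0.001, 0, 1, 0, 0, 0.002, 0, 1, 0, 0, 0.0022, 0, 1, 0, 0, 0.0022, 0, 1]

```text
time_s: 9.6
position: [559.8, -101.7, 79.7]
ee_rot: [[-1.0, -0.0, 0.001], [-0.0, 1.0, -0.0], [-0.001, -0.0, -1.0]]
ft_force: [-3.8, 0.7, 11.7]
width: -0.5
grasp_force: 5.9
```

All three shorts are shut. Next is the tall vial: partly open the fingers and straddle its tab.

>>> send_rows:
  targets: [0, 0, -0.04, 0, 1, 0.006, -0.02, -0.065, -0.052, 0.5, 0.0115, -0.06, -0.065, -0.052, 0.5, 0.0115, -0.0846, -0.065, -0.052, 0.5, 0.0115, -0.0846, -0.065, -0.052, 0.5, 0.0115, -0.0846, -0.065, -0.052, 0.5, 0.0115, -0.0846, -0.065, -0.052, 0.5]

```text
time_s: 10.3
position: [547.9, -185.3, 142.7]
ee_rot: [[-0.999, -0.052, -0.001], [-0.052, 0.999, 0.001], [0.001, 0.001, -1.0]]
ft_force: [0.6, 0.3, 0.3]
width: 42.7
grasp_force: 0.0
```

```bash
python3 - <<'E'
from h import *
import pickle
s=read_state();print(s["position"],s["width"],s["ft_force"])
a=capture("wrist");pickle.dump(s,open("w4.pkl","wb"))
cv2.imwrite("pics/w4.png",a)
e=np.array([np.cos(.052),np.sin(.052),0]);A=np.array([585.3,-184.5,110])
print(proj("wrist",[A,A-32.5*e,A-41*e],s))
E
```

```text
[ 547.9 -185.3  142.7] 42.690856355937896 [0.6 0.3 0.3]
[[321.3 338.8]
 [321.4 285.6]
 [321.4 270.8]]
```

View pics/w4.png

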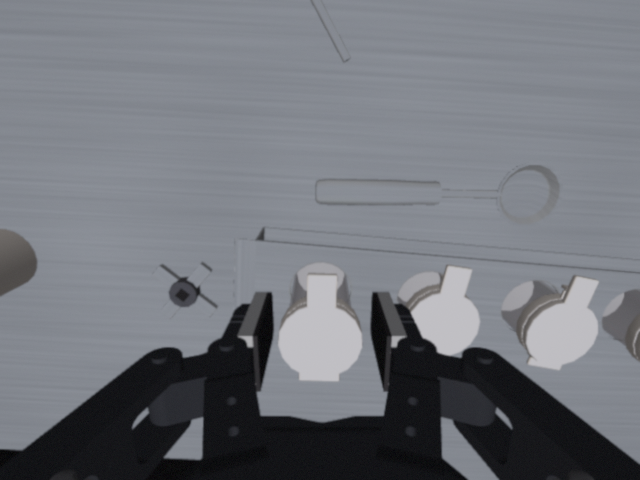

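The tall tab is centred between the open fingers at (322,290), and its tip is about 2 mm further away than estimated. Descending to grip.

>>> send_rows:
  targets: [-0.0015, 0, 0.025, 0, 0.5, -0.0015, 0, 0.0445, 0, 0.5, -0.0015, 0, 0.0445, 0, 0.5, -0.0015, 0, 0.0445, 0, 0.5, -0.0015, 0, 0.0445, 0, 1, -0.0015, 0, 0.0445, 0, 1, -0.0015, 0, 0.0445, 0, 1, -0.0015, 0, 0.0445, 0, 1]
  grip_force: 30

```text
time_s: 11.15
position: [550.5, -185.6, 99.7]
ee_rot: [[-0.999, -0.052, 0.002], [-0.052, 0.999, 0.0], [-0.002, 0.0, -1.0]]
ft_force: [0.2, 3.9, 5.9]
width: 14.5
grasp_force: 29.4
```

>>> send_rows:
  targets: [0, 0, -0.001, 0, 1, 0, 0, -0.002, 0, 1, 0, 0, -0.003, 0, 1, 0, 0, -0.003, 0, 1]

```text
time_s: 11.55
position: [550.5, -185.6, 100.6]
ee_rot: [[-0.999, -0.052, 0.001], [-0.052, 0.999, 0.001], [-0.001, 0.001, -1.0]]
ft_force: [4.0, 4.0, -5.4]
width: 14.4
grasp_force: 29.6
```

>>> send_rows:
  targets: [0, 0, -0.001, 0, 1, 0, 0, -0.002, 0, 1, 0, 0, -0.002, 0, 1]

```text
time_s: 11.85
position: [550.8, -185.7, 103.2]
ee_rot: [[-0.999, -0.052, 0.001], [-0.052, 0.999, 0.001], [-0.002, 0.001, -1.0]]
ft_force: [3.3, 4.5, -0.6]
width: 14.5
grasp_force: 30.1
```

>>> send_rows:
  targets: [0, 0, -0.002, 0, 1, -0.0003, 0, -0.004, 0, 1, -0.0005, 0, -0.006, 0, 1, -0.001, 0, -0.008, 0, 1, -0.0015, 0, -0.01, 0, 1, -0.0015, 0, -0.01, 0, 1]

```text
time_s: 12.45
position: [551.1, -185.5, 113.3]
ee_rot: [[-0.999, -0.052, -0.0], [-0.052, 0.999, 0.001], [0.0, 0.001, -1.0]]
ft_force: [3.6, 4.5, -2.7]
width: 14.6
grasp_force: 29.3
```

```bash
python3 - <<'E'
from h import *
s=read_state();print(s["position"],s["width"],s["ft_force"])
a=capture("wrist")[180:420,160:480];b=capture("side")[190:290,340:470]
cv2.imwrite("pics/w5.png",np.hstack([cv2.resize(a,(480,360)),cv2.resize(b,(320,360),interpolation=3)[:, :320]]))
E
```

```text
[ 551.1 -185.5  113.3] 14.561973955975157 [ 3.6  4.5 -2.7]
```

View pics/w5.png

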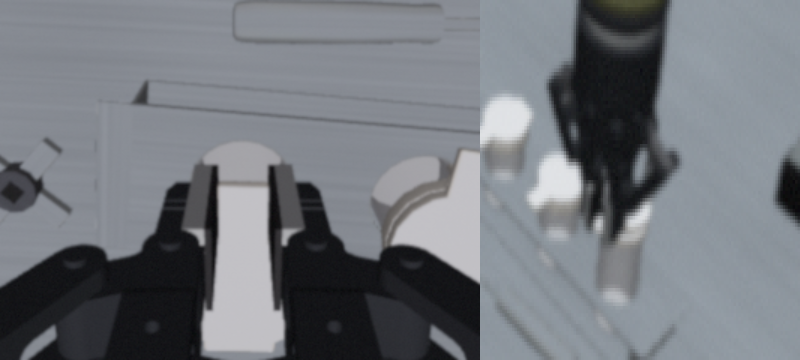

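The snap let go and the cap is lifting between the pads. I'll raise it a little more, then regrip further out with the fingertips so the fingers clear the disc on the way round.

>>> send_rows:
  targets: [-0.001, 0, -0.003, 0, 1, -0.002, 0, -0.0055, 0, 1, -0.003, 0, -0.0075, 0, 1, -0.003, 0, -0.0075, 0, 1]

```text
time_s: 12.95
position: [553.1, -185.5, 120.9]
ee_rot: [[-0.999, -0.052, -0.002], [-0.052, 0.999, 0.001], [0.002, 0.001, -1.0]]
ft_force: [-1.8, 4.5, -2.8]
width: 14.3
grasp_force: 30.7
```

>>> send_rows:
  targets: [0, 0, 0, 0, 0.6, 0, 0, 0, 0, 0.6, 0.003, 0, -0.004, 0, 0.6, 0.003, 0, -0.004, 0, 0.6, 0.003, 0, -0.004, 0, 1, 0.003, 0, -0.004, 0, 1, 0.003, 0, -0.004, 0, 1, 0.003, 0, -0.004, 0, 1]
  grip_force: 20

```text
time_s: 13.75
position: [551.1, -185.5, 124.8]
ee_rot: [[-0.999, -0.052, -0.001], [-0.052, 0.999, 0.001], [0.0, 0.001, -1.0]]
ft_force: [-0.1, 3.1, 0.5]
width: 13.8
grasp_force: 19.5
```

```bash
python3 - <<'E'
from h import *
s=read_state();print(s["position"],s["width"],s["grasp_force"],s["ft_force"])
a=capture("wrist")[180:420,160:480];b=capture("side")[190:290,340:470]
cv2.imwrite("pics/w6.png",np.hstack([cv2.resize(a,(480,360)),cv2.resize(b,(320,360),interpolation=3)[:, :320]]))
E
```

```text
[ 551.1 -185.5  124.8] 13.783973476857243 19.52318045171978 [-0.1  3.1  0.5]
```

View pics/w6.png

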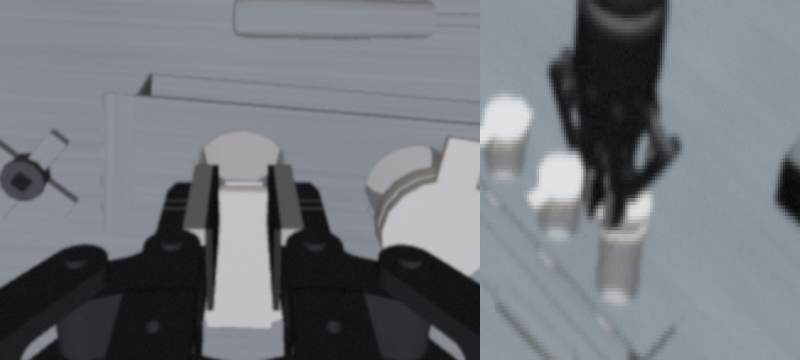

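The cap is partly open, with a gap over the rim, and the tips are gripping the outer tab. I'll follow the hinge arc from here.

>>> send_rows:
  targets: [-0.0044, 0, -0.0085, 0, 1, -0.0102, 0, -0.0162, 0, 1, -0.017, 0, -0.023, 0, 1, -0.0247, 0, -0.0287, 0, 1, -0.0332, 0, -0.0332, 0, 1, -0.0332, 0, -0.0332, 0, 1]

```text
time_s: 14.45
position: [586.7, -184.6, 160.4]
ee_rot: [[-0.999, -0.053, 0.004], [-0.053, 0.999, -0.001], [-0.004, -0.001, -1.0]]
ft_force: [1.5, 0.3, -2.5]
width: 13.7
grasp_force: 28.8
```

>>> send_rows:
  targets: [-0.0091, 0, -0.0031, 0, 1, -0.0186, 0, -0.0048, 0, 1, -0.0282, 0, -0.0052, 0, 1, -0.0377, 0, -0.004, 0, 1, -0.047, 0, -0.0015, 0, 1, -0.0529, 0, 0.001, 0, 1, -0.0529, 0, 0.001, 0, 1]

```text
time_s: 15.15
position: [637.9, -181.4, 156.1]
ee_rot: [[-0.999, -0.053, -0.001], [-0.053, 0.999, 0.0], [0.001, 0.0, -1.0]]
ft_force: [0.2, -1.0, -0.2]
width: 0.2
grasp_force: 0.0
```

>>> send_rows:
  targets: [0, 0, 0, 0, 0.6, 0, 0, 0, 0, 0.5, 0, 0, 0, 0, 0.5, 0, 0, -0.03, 0, 0.5, 0, 0, -0.08, 0, 0.5, 0.05, 0, -0.1, 0, 0.5, 0.09, 0, -0.1, 0, 0.5, 0.1, 0, -0.1, 0, 0.5]

```text
time_s: 15.95
position: [532.8, -186.4, 258.7]
ee_rot: [[-0.999, -0.051, -0.001], [-0.051, 0.999, -0.0], [0.001, -0.0, -1.0]]
ft_force: [1.1, -0.6, -0.5]
width: 43.0
grasp_force: 0.0
```

```bash
python3 - <<'E'
from h import *
s=read_state();print(s["position"],s["width"],s["grasp_force"],s["ft_force"])
a=capture("wrist");b=capture("side")[180:310,290:440];c=capture("scene")[190:350,200:380]
cv2.imwrite("pics/w7.png",np.vstack([cv2.resize(a[180:480],(640,300)),np.hstack([cv2.resize(b,(320,277),interpolation=3),cv2.resize(c,(320,277),interpolation=3)])]))
E
```

```text
[ 532.8 -186.4  258.7] 42.95603076049375 0.0 [ 1.1 -0.6 -0.5]
```

View pics/w7.png

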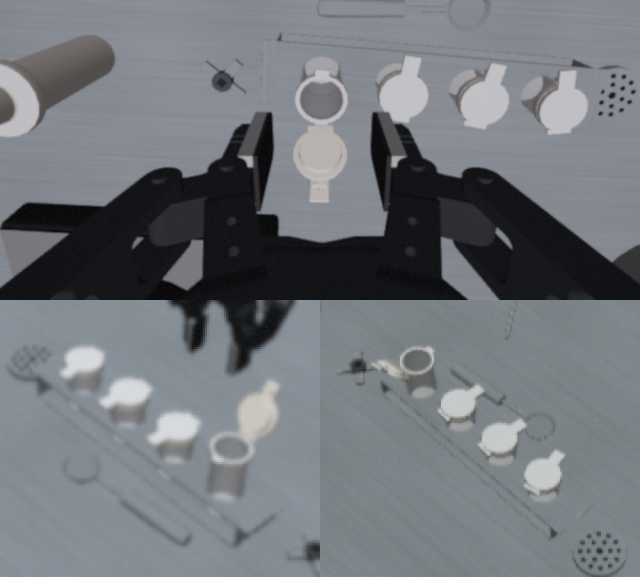

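The cap is open and all the shorts are shut. The tall tab sits at about (319,371) in the full wrist frame, so I'll work out its lean angle from that.

```bash
python3 - <<'E'
from h import *
s=read_state()
e=np.array([np.cos(.052),np.sin(.052),0]);A=np.array([586.3,-184.5,104])
print("rim",proj("wrist",A,s))
for th in(1.3,1.5,1.57,1.7,1.8,1.9,2.0,2.2,2.4):
    X=A+26*e-58.5*np.cos(th)*e+[0,0,58.5*np.sin(th)]+4*np.sin(th)*e+[0,0,4*np.cos(th)]
    print(th,*[proj(n,X,s)[0] for n in("wrist","side","scene")])
E
```

```text
rim [[322.8 273.6]]
1.3 [322.9 321. ] [405.  227.5] [247.8 212.8]
1.5 [322.9 335.4] [408.1 224.6] [244.2 215.6]
1.57 [322.9 340. ] [409.2 223.8] [243.  216.7]
1.7 [322.9 347.8] [411.1 222.5] [240.7 219. ]
1.8 [322.8 353. ] [412.4 221.8] [239.1 220.9]
1.9 [322.8 357.4] [413.7 221.3] [237.5 222.9]
2.0 [322.8 361.1] [414.9 221.1] [236.1 225. ]
2.2 [322.8 366.1] [417.  221.2] [233.5 229.3]
2.4 [322.8 368. ] [418.5 222.2] [231.5 233.7]
```

```bash
python3 -c "
from rig import *
print(close_job())"
```

```text
the job is handed in; nothing more can be done
None
```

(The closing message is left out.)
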